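# Set the sliding stop and register the plate

### The job

On the plate registration jig, push the sliding stop along its rail, away from the jig's left end, until its spring plunger drops into the notch and stays there. Then push the mounted etching plate across the board until the edge facing the stop lies flat against the stop's cross bar, leaving the stop clicked in its notch. Only push with the fingers: do not grip the bar, do not lift the plate, and leave the other things on the bench and board where they are.

Things in the scene. Friction and masses are not known exactly. Their poses are not given: they have to be found in the camera images.
- jig: Registration jig: flat grey board fixed to the bench, 260 mm (its x, from -140 to +120 of the origin) by 520 mm (its y, +-260), top face 12 mm above the bench. The origin is at bench level. An aluminium rail, 36 mm wide and rising to 30 mm above the bench, runs along jig y over the whole board, centred at jig x = +85 (the side away from the robot; its front face is at jig x = +67). Jig +y is the left end seen from the robot. Jig yaw is within 0.15 rad of the world axes.
- strip: Dark steel strip, 14 mm wide and 7 mm high, fixed on top of the rail (its top is 37 mm above the bench); a single notch, a 10 mm wide gap in it, is the detent. Origin at the middle of the notch, on the rail's top. The strip's place along the rail differs from one start to the next.
- notch (a point): Middle of the notch in the strip, at the strip's top face. When the plunger is seated, the middle of the stop (its cross bar's middle plane) is at this point's jig y. From about 5 mm short of it the plunger drops in and pulls the stop to the middle by itself.
- stop (a joint): Travel of the sliding stop along the rail, m: 0 when the bar's middle is at jig y = +190 mm, grows as the stop moves toward jig -y, range 0 to 0.23 (hard ends). The start is always on the +y side of the notch, 60 to 180 mm from it. The stop cannot come off the rail. Sliding it takes about 2 N; the force dips (or turns into a pull) as the plunger drops in, and it then takes about 11 to 14 N to push it out again either way (the bar gives about 2 mm before it jumps out).
- stop_push (a point): Centre of the +y face of the stop's cross bar, the face to push on to move the stop toward the notch. The cross bar is a plain steel bar, 140 mm long (jig x, from +62 to -78), 20 mm thick (jig y), from 13.5 to 42.5 mm above the bench; this point is at jig x = -8, 28 mm above the bench. The grey carriage over the rail (96 mm long along jig y, 48 mm to either side of the bar, jig x 62 to 111, top 56 mm above the bench) moves with it; a brass knob on it reaches 83 mm.
- stop_face (a point): Centre of the -y face of the same cross bar, against which the plate is to lie; axes parallel to the jig's.
- plunger (a joint): How far the spring plunger (with the brass knob on the carriage, which drops with it) has dropped, m: 0.0005 to 0.001 riding on the strip, about 0.003 when seated in the notch. It is moved only by the strip.
- block: The mounted etching plate: a wooden block with a grey metal plate on top, 90 mm (its x) by 120 mm (its y) by 23 mm high, 0.25 to 0.55 kg, lying loose on the jig's board near its right (-y) end. Origin at the centre of its underside; its axes are turned up to 0.2 rad from the jig's. Pushing it takes about 2 to 5 N.
- block_face (a point): Centre of the block's +y side, the edge that is to lie against the bar.
- block_back (a point): Centre of the block's -y side, the side to push on.
- weight: Bystander: small brass weight, 26 mm across, 32 mm high, on the front strip of the board. Origin under its centre.
- loupe: Bystander: small folding loupe, 24 x 26 x 30 mm, on the front strip of the board. Origin under its centre.
- tin: Bystander: ink tin, 72 mm across, 50 mm high, on the bench. Origin under its centre.
- jar: Bystander: amber jar, 64 mm across, 85 mm high, on the bench.
- bottle: Bystander: white bottle, 66 mm across, 170 mm high, on the bench beyond the jig.
- jug: Bystander: rust-coloured jug, 100 mm across, 160 mm high, on the bench.
- spatula: Bystander: ink spatula, 200 mm long, lying on the bench.
- brush: Bystander: brush, 180 mm long, lying on the bench beyond the jig.
There are look-alikes about, which are no part of the job. Several things have the shape of the block; the one meant has the colours described above.

How it is judged (in metres and radians):
On the way, in this order (a step that is already met when the one before it is completed fails the run):
1. the stop is pushed until its plunger has dropped into the notch, while the plate is still clear of the bar (value of joint plunger above 0.0022 m and y of block_face in the frame of stop_face below -0.015 m), for 0.2 s.
2. the plate lies flat against the bar, the plunger still in the notch (value of joint plunger above 0.0022 m and y of block_face in the frame of stop_face between -0.004 and 0.003 m and x of block_face in the frame of stop_face between -0.05 and 0.05 m and angle between the y axis of block and the y axis of jig, either way round below 0.06 rad and angle between block's own z axis and vertical below 0.05 rad), for 0.2 s.
At the end, for the whole second after the job is handed in: The plunger sits in the notch (plunger value above 2.2 mm), the plate's +y edge is within 4 mm of the bar's face and parallel to it within 0.06 rad, its middle within 50 mm of the bar's middle, flat on the board, all at rest (all of step 2 and linear speed of block below 0.01 m/s and not (velocity of joint stop above 0.01 m/s or velocity of joint stop below -0.01 m/s)); the robot touches nothing.
It fails at once if the cross bar is gripped from both sides (contact force between each of stop_c0, stop_c1 and the fingers above 1.5 N).
It fails at once if the plate is lifted or tipped (z of block in the frame of jig above 0.02 m or angle between block's own z axis and vertical above 0.25 rad).
It fails at once if a bystander is moved more than 25 mm (distance of any of weight, loupe, tin, jar, bottle, jug, spatula, brush from where it was at the start of the episode above 0.025 m).
It also fails if it takes over 53 s, if anything falls off the work surface, if the arm or the gripper's body presses on something with over 40 N, if the wrist force passes 120 N, or if a joint passes its speed limit or range.

### The arm

A 6-joint arm with a two-finger parallel gripper is mounted at the origin on the work surface. World frame = base frame: x ahead of the robot, y to its left, z up, the work surface at z = 0. Lengths are in m, angles in degrees, forces in N, time in s.
With the tool pointing down it reaches from about 0.325 to 0.75 m from the base axis. Payload 7.6 kg.
Tool frame: the origin (TCP) lies at the centre of the arm's flange, where the gripper is bolted on; the fingertips stand 173 mm ahead of it and the grasp point (between the pads) lies 155 mm ahead of it; z points along the fingers, y is the direction in which the jaws open and shut (so a half turn about z gives the same grasp; the last joint's range is limited). The gripper opens to 85 mm and grips with 20 to 120 N. Pads are 22 mm wide; open, the fingers measure 114 mm over their backs; the gripper's body (76 mm by 85 mm) begins 54 mm behind the grasp point. The pads swing forward as they close: fully open they stand 13 mm farther back than shut.
Start: joints at [-72.324, 2.991, 80.254, -0, 96.75, -4.028], TCP at [0.194, -0.488, 0.405] pointing down, gripper open.
Joint ranges: [-166.34, 166.34], [-52.06, 124.39], [6.96, 135.62], [-60.46, 240.46], [14.63, 156.25], [-167.68, 167.68]. Speed limits (degrees/s): [147.25, 147.25, 172.46, 180, 180, 180].

### API

Orientations are given as [roll, pitch, yaw] about the fixed x, y, z axes, in that order (R = Rz(yaw) Ry(pitch) Rx(roll)).
In Python, from plant import r gives the robot as it stands. The module is installed in compiled form; this text tells all that it offers.
- The arm moves only by the shell command python3 -m inch 'ROWS' [OPENING] [FORCE]. ROWS is JSON, a list that holds one entry, the list of rows, each a list of 4 numbers: the shift along the tool's x, y, z in mm, then the turn about the tool's z in rad. A call has 1 to 12 rows; each row shifts and turns the commanded pose from where the row before left it, along the tool's axes as they then stand; what a row does not reach is not made up. A row lasts 1/8 s, in which the tool goes at most 62.5 mm and 10.7 degrees, less where a joint would pass 70% of its speed; a pose out of reach is approached as far as the arm can. A call is refused whole if a number of a shift passes 62.5 or a number of a turn 0.188, either way. A call with a gripper value outside its range is refused whole. OPENING is the gripper's target within -1 to 1 (fully open at 1, half-way at 0, shut at -1), set as the call begins (- or left out, the last holds). The fingers move at their own pace and stop on an object; FORCE is the grip in N (left out, the last holds). Time passes only in rows, so rows that do not move let the fingers close. It gives the time, the measured TCP pose, the force and the opening at its end, in the units of the state.
- r.get_state(): the state, without advancing time (a new reading comes with each control period).
- r.capture(name): name is "scene" or "top" or "wrist"; returns a dict with "img" (384x512x3 uint8, red, green, blue), "z_map" (384x512 float32, m along the optical axis (not along the pixel's ray), 0 where there is no reading), "fx", "fy", "cx", "cy" (pixels), "k1" (the pictures are not rectified: a ray, as slopes to the right and down, at radius r is drawn at 1 + k1 r^2 times it, then the intrinsics apply), "R" (3x3) and "t" (3): a world point X has camera coordinates R X + t; the wrist camera has in their place "T_tool_cam" (4x4, takes a point from camera to tool coordinates, whose origin is the TCP and whose axes are the flange's). Camera axes: x right, y down, z forward; pixel columns grow to the right and rows downward; lengths in m; the calibration is good to about 2 mm. A picture is of the moment at which its call begins: read the wrist's pose just before it.
- r.finish_job(): hands the job in, once; it reports no verdict.
The state is a dict: "time": time; "qpos": joint angles; "qd": joint speeds; "tau": joint torques, N m; "position": TCP position; "eef_rot": TCP orientation; "wrist_force": force on the tool from outside, world axes, zero at the start; "moment": the same for the moment, N m; "finger_gap": opening from 0.0 (shut) to 1.0 (fully open).
Only numpy, scipy, OpenCV 4.12 (cv2) and the standard library are available. Lean on these libraries where they do the work, as an engineer would, in place of code of your own. Each camera call takes 0.05 s, during which the arm holds its last target. There are 200 camera calls.

## Working session

There is one attempt and no reset: what is moved stays moved. The work goes in short steps, Python scripts to look and compute and a shell command to move; the robot and the scene stay as the last step left them, time stands still between calls to the robot, and variables do not carry over. Pictures are saved under pics/ and viewed, about 8 in all and at most 12, crops included, and the job is handed in when it is done.

```bash
mkdir -p pics; cat > h.py <<'E'
import numpy as np, cv2
from plant import r
def cap(n):
    s=r.get_state(); c=r.capture(n); c['state']=s; return c
def save(c,f): cv2.imwrite('pics/'+f,c['img'][:,:,::-1])
def K(c): return np.array([[c['fx'],0,c['cx']],[0,c['fy'],c['cy']],[0,0,1.]])
def rays(c,uv):
    return cv2.undistortPoints(np.float64(uv).reshape(-1,1,2),K(c),np.array([c['k1'],0,0,0.])).reshape(-1,2)
def onplane(c,uv,z):  # fixed cameras -> world pts at height z
    n=rays(c,uv); d=np.c_[n,np.ones(len(n))]@c['R']; o=-c['R'].T@c['t']
    return o+d*((z-o[2])/d[:,2])[:,None]
def cloud(c):
    v,u=np.mgrid[0:384,0:512]; n=rays(c,np.c_[u.ravel(),v.ravel()]); z=c['z_map'].ravel()
    P=np.c_[n*z[:,None],z]; W=(P-c['t'])@c['R']; W[z==0]=np.nan
    return W.reshape(384,512,3)
E
python3 - <<'E'
from h import *
print(r.get_state())
a=cap('top');save(a,'top1.png');b=cap('scene');save(b,'scene1.png')
for c in(a,b): print(c['fx'],c['k1'],-c['R'].T@c['t'],c['R'].round(2).tolist())
E
```

```text
{'time': 0.0, 'qpos': array([-7.23225267e+01,  3.02867708e+00,  8.03148862e+01,  8.85407760e-04,
        9.67497062e+01, -4.02827673e+00]), 'qd': array([-0.12655715,  0.11165311, -0.11485938, -0.05232648,  0.05099846,
        0.05499917]), 'tau': array([ 5.02797520e-04, -3.81663680e+01, -3.60190701e+01, -1.51621111e-05,
        6.09081821e-03, -5.27701957e-06]), 'position': array([ 0.19417659, -0.4877391 ,  0.40384243]), 'eef_rot': array([-1.79907023e+02, -7.42933574e-03,  2.17058473e+01]), 'wrist_force': array([-0.2154877 ,  0.23368948,  0.53702155]), 'moment': array([ 0.02318275, -0.01815853, -0.00068942]), 'finger_gap': 1.0049771390406794}
490.4776519137501 -0.0320372117985714 [0.42413869 0.00318628 1.55421252] [[-0.03, -1.0, 0.01], [-1.0, 0.03, -0.07], [0.07, -0.01, -1.0]]
378.1301467045907 0.02957842544730115 [ 0.98130979 -0.32132037  0.84197404] [[0.6, 0.8, -0.02], [0.65, -0.5, -0.58], [-0.47, 0.34, -0.82]]
```

View pics/top1.png

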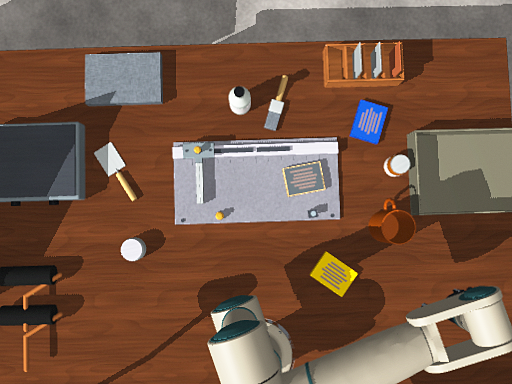

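View pics/scene1.png

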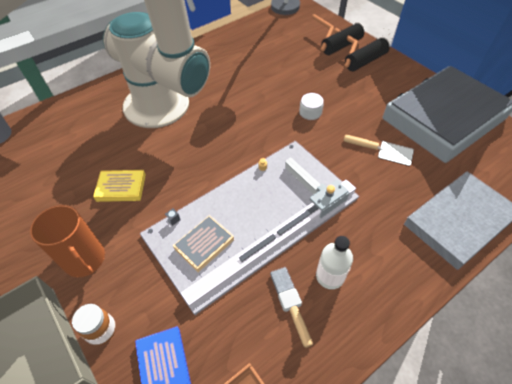

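Top view: board spans about (173,140)-(340,222), the bar is at (199,183), the carriage knob at (197,150) and the strip at v≈149. The block is at (304,178), the weight at (220,215) and the loupe at (313,213). The scene view agrees, with a gap in the strip near (279,238). Next I measure, with an enlarged crop.

```bash
python3 - <<'E'
from h import *
a=cap('top');b=cap('scene')
A=cv2.resize(a['img'][130:230,165:350],None,fx=4,fy=4,interpolation=cv2.INTER_CUBIC)
B=cv2.resize(b['img'][170:280,200:360],None,fx=4,fy=4,interpolation=cv2.INTER_CUBIC)[:,:,::-1]
cv2.imwrite('pics/topz.png',A[:,:,::-1]);cv2.imwrite('pics/scz.png',B)
W=cloud(a); z=W[...,2]
# board corners (fit of board top)
m=((z>.006)&(z<.06)&(W[...,0]>.3)&(W[...,0]<.75)&(abs(W[...,1])<.4)).astype('u1')
hsv=cv2.cvtColor(a['img'],cv2.COLOR_RGB2HSV)
m2=((hsv[...,1]<70)&(hsv[...,2]>60)).astype('u1'); m2[:130]=0;m2[235:]=0;m2[:,:165]=0;m2[:,350:]=0
m2=cv2.morphologyEx(m2,cv2.MORPH_CLOSE,np.ones((25,25)))
m2=cv2.morphologyEx(m2,cv2.MORPH_OPEN,np.ones((9,9)))
c=max(cv2.findContours(m2,0,2)[0],key=cv2.contourArea)
bx=cv2.boxPoints(cv2.minAreaRect(c));print(bx)
print(onplane(a,bx,.012).round(4))
print('z: board',np.nanmedian(z[190:200,220:270]),'bar',np.nanmedian(z[170:195,198:202]),'block',np.nanmedian(z[170:186,295:312]))
E
```

```text
[[171.48395 141.3467 ]
 [337.5672  135.87141]
 [340.3081  219.01183]
 [174.22485 224.4871 ]]
[[ 0.6746  0.2525  0.012 ]
 [ 0.6772 -0.2752  0.012 ]
 [ 0.4133 -0.273   0.012 ]
 [ 0.4118  0.2487  0.012 ]]
z: board 0.012957138568497872 bar 0.043560131209366706 block 0.03578691368050085
```

View pics/topz.png

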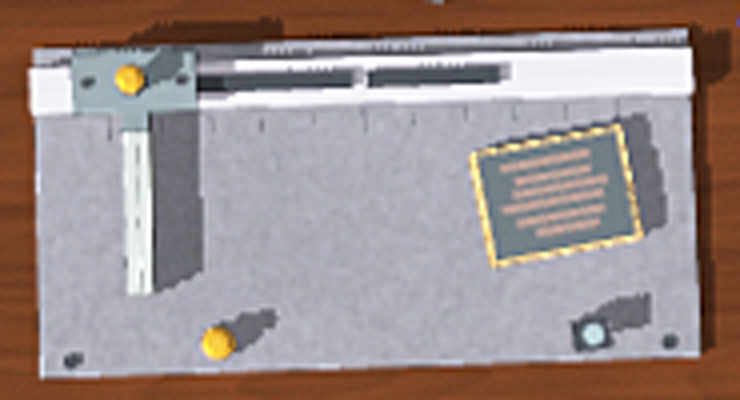

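View pics/scz.png

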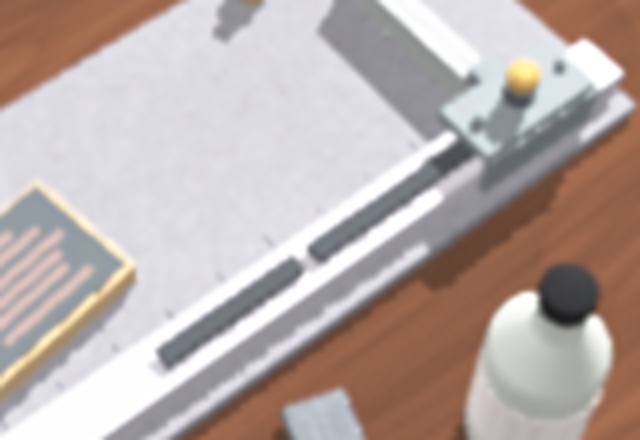

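Crop: the notch gap is at crop (361,78), so top px (254.9,149.1). In the scene view it's at about (276.4,233.9). Block corners in the crop are (470,155), (622,123), (642,237) and (494,268). Next: jig frame and object positions.

```bash
python3 - <<'E'
from h import *
a=cap('top');b=cap('scene')
f=lambda L:(np.float64(L)+.5)/4-.5+[165,130]
hsv=cv2.cvtColor(a['img'],cv2.COLOR_RGB2HSV); H,S,V=cv2.split(hsv)
# front board edge: per column last low-sat pixel
pts=[]
for u in range(180,335):
    col=np.where(S[205:235,u]<90)[0]
    if len(col): pts.append((u,205+col.max()+.5))
F=onplane(a,pts,.012)
k=np.ones(len(F),bool)
for _ in range(4):
    p=np.polyfit(F[k,1],F[k,0],1); e=F[:,0]-np.polyval(p,F[:,1]); k=abs(e)<.003
print('front: dx/dy',p,k.sum())
yaw=-np.arctan(p[0])
# ends of board from row scan
L=[];Rr=[]
for v in range(165,212):
    c=np.where(S[v,165:350]<90)[0]; L.append((165+c.min()-.5,v)); Rr.append((165+c.max()+.5,v))
Lw=onplane(a,L,.012);Rw=onplane(a,Rr,.012)
c,s=np.cos(yaw),np.sin(yaw); Rj=np.array([[c,-s],[s,c]])
fj=(F[k,:2]@Rj)[:,0]; lj=(Lw[:,:2]@Rj)[:,1]; rj=(Rw[:,:2]@Rj)[:,1]
print('yaw',yaw,'front x',np.median(fj),'L',np.median(lj),'R',np.median(rj), 'len',np.median(lj)-np.median(rj))
o=np.array([np.median(fj)+.14,(np.median(lj)+np.median(rj))/2])
np.savez('jig.npz',o=o,Rj=Rj,yaw=yaw)
J=lambda w:(w[:,:2]@Rj)-o
print('origin world',Rj@o)
print('rail front edge J (67)',J(onplane(a,f([(205,116),(690,95)]),.03)).round(4))
print('notch top J',J(onplane(a,f([(361,79)]),.037)).round(4),' scene',J(onplane(b,[[276.4,233.9]],.037)).round(4))
bar=f([(124,130),(152,130),(152,293),(128,293)]);print('bar J',J(onplane(a,bar,.0425)).round(4))
blk=f([(470,155),(622,123),(642,237),(494,268)]);B=J(onplane(a,blk,.035));print('block J',B.round(4))
print('block centre',B.mean(0).round(4),'sides',np.linalg.norm(B-np.roll(B,-1,0),axis=1).round(4),'ang',np.arctan2(B[0]-B[1],1)[0] if 0 else np.arctan2(-(B[0]-B[1])[0],(B[0]-B[1])[1]),np.arctan2(-(B[3]-B[2])[0],(B[3]-B[2])[1]))
print('weight,loupe J',J(onplane(a,f([(218,342)]),.032)).round(4),J(onplane(a,f([(592,334)]),.03)).round(4))
print('knob J',J(onplane(a,f([(130,78)]),.083)).round(4))
# height checks from depth
W=cloud(a); m=(W[...,2]>.038)&(W[...,2]<.047); m[:158]=0;m[208:]=0;m[:,:190]=0;m[:,212:]=0
P=J(W[m]);print('bar cloud J min/max',np.percentile(P,[2,50,98],axis=0).round(4))
m=(W[...,2]>.029)&(W[...,2]<.041);m[:160]=0;m[200:]=0;m[:,:275]=0;m[:,332:]=0
print('block cloud',J(W[m]).mean(0).round(4),cv2.minAreaRect(J(W[m]).astype('f4')))
E
```

```text
front: dx/dy [-0.00275568  0.41231953] 155
yaw 0.0027556731612397634 front x 0.4122907911518407 L 0.2470450104067693 R -0.27339476077040825 len 0.5204397711771775
origin world [ 0.552325   -0.01165289]
rail front edge J (67) [[ 0.0612  0.1234]
 [ 0.0659 -0.2568]]
notch top J [[0.0855 0.0007]]  scene [[0.0861 0.0013]]
bar J [[ 0.0508  0.1855]
 [ 0.0501  0.1638]
 [-0.076   0.167 ]
 [-0.0755  0.1854]]
block J [[ 0.0236 -0.0822]
 [ 0.0449 -0.2017]
 [-0.0446 -0.2136]
 [-0.065  -0.0976]]
block centre [-0.0103 -0.1488] sides [0.1214 0.0903 0.1178 0.0899] ang 0.17660689305565438 0.17385265054461052
weight,loupe J [[-0.1153  0.118 ]] [[-0.1185 -0.1723]]
knob J [[0.0853 0.1754]]
bar cloud J min/max [[-0.073   0.1656]
 [-0.0084  0.1752]
 [ 0.0507  0.1852]]
block cloud [-0.0089 -0.1485] ((-0.008833341300487518, -0.14860780537128448), (0.09030985087156296, 0.12038011103868484), 8.972142219543457)
```

Everything agrees: board length 520.4 mm, block 90×120 mm, bar middle at jig y=175 mm, and notch at jig y≈1 mm in both views. The stop has to travel about 174 mm. I'll push with two half-open fingers side by side along jig x (tool yaw 90).

```bash
python3 -m inch '[[[0,0,0,-0.17],[0,0,0,-0.17],[0,0,0,-0.17],[0,0,0,-0.17],[0,0,0,-0.17],[0,0,0,-0.17],[0,0,0,-0.17],[50,25,0,0],[50,25,0,0],[50,25,0,0],[50,25,0,0],[50,25,0,0]]]' 0 && python3 -m inch '[[[50,25,0,0],[50,25,0,0],[50,25,0,0],[50,25,0,0],[50,25,0,0],[50,25,0,0],[50,25,0,0],[50,25,0,0],[40,25,0,0],[0,0,0,0]]]'
```

```text
time: 1.8
position: [0.32, -0.2363, 0.4048]
eef_rot: [180.0, 0.0, 89.9]
wrist_force: [1.5, 0.1, 0.8]
finger_gap: 0.499
time: 3.05
position: [0.5463, 0.2039, 0.4028]
eef_rot: [-179.9, 0.0, 90.1]
wrist_force: [-0.2, 0.0, -0.2]
finger_gap: 0.501
```

```bash
python3 -m inch '[[[0,0,45,0],[0,0,45,0],[0,0,45,0],[0,0,30,0],[0,0,20,0],[0,0,15,0],[0,0,12,0],[0,0,0,0]]]'; python3 - <<'E'
from h import *
c=cap('scene'); cv2.imwrite('pics/s2.png',cv2.resize(c['img'][90:290,180:400],None,fx=3,fy=3)[:,:,::-1])
E
```

```text
time: 4.05
position: [0.5455, 0.2014, 0.1922]
eef_rot: [-180.0, 0.0, 89.9]
wrist_force: [-0.2, -0.3, 0.3]
finger_gap: 0.501
```

View pics/s2.png

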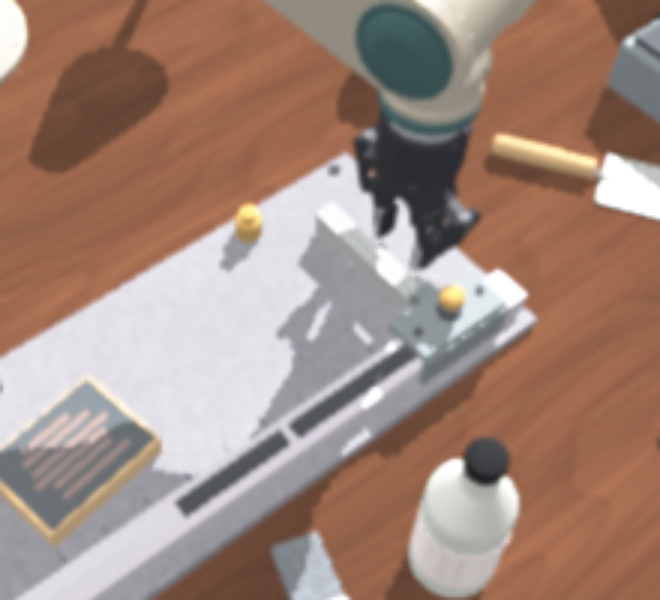

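The fingers stand on the bench-left side of the bar at crop (410,235), clear of the carriage and weight. I push toward -y.

```bash
python3 -m inch '[[[-8,0,0,0],[-8,0,0,0],[-6,0,0,0],[-8,0,0,0],[-12,0,0,0],[-12,0,0,0],[-12,0,0,0],[-12,0,0,0],[-12,0,0,0],[-12,0,0,0],[-12,0,0,0],[-6,0,0,0]]]'; python3 -m inch '[[[-10,0,0,0],[-10,0,0,0],[-10,0,0,0],[-6,0,0,0],[-4,0,0,0],[-4,0,0,0],[-3,0,0,0],[0,0,0,0]]]'; python3 - <<'E'
from h import *
z=np.load('jig.npz');J=lambda w:(w[:,:2]@z['Rj'])-z['o']
a=cap('top');W=cloud(a)
P=W.reshape(-1,3);P=P[np.isfinite(P[:,0])];j=J(P)
k=(P[:,2]>.040)&(P[:,2]<.046)&(j[:,0]>-.077)&(j[:,0]<-.055)&(abs(j[:,1])<.2)
print(k.sum(),np.percentile(j[k],[2,50,98],axis=0).round(4))
k=(P[:,2]>.05)&(P[:,2]<.06)&(j[:,0]>.06)&(j[:,0]<.115)&(abs(j[:,1])<.24)
print(k.sum(),np.percentile(j[k],[2,50,98],axis=0).round(4))
E
```

```text
time: 5.6
position: [0.5457, 0.0812, 0.1934]
eef_rot: [179.8, -0.1, 89.9]
wrist_force: [3.9, 4.3, -0.6]
finger_gap: 0.502
time: 6.6
position: [0.545, 0.0341, 0.1924]
eef_rot: [-179.9, 0.0, 89.9]
wrist_force: [0.5, 0.1, -0.1]
finger_gap: 0.504
31 [[-0.0751 -0.0439]
 [-0.0657  0.024 ]
 [-0.0558  0.0332]]
307 [[ 0.0691 -0.0214]
 [ 0.0899  0.0254]
 [ 0.1116  0.071 ]]
```

```bash
python3 -m inch '[[[-3,0,0,0],[-3,0,0,0],[-3,0,0,0],[-2,0,0,0],[-2,0,0,0],[-2,0,0,0],[-1,0,0,0],[-1,0,0,0],[0,0,0,0]]]'; python3 -m inch '[[[-1,0,0,0],[-1,0,0,0],[0,0,0,0]]]';cat > st.py <<'E'
from h import *
z=np.load('jig.npz');J=lambda w:(w[:,:2]@z['Rj'])-z['o']
a=cap('top');W=cloud(a)
P=W.reshape(-1,3);P=P[np.isfinite(P[:,0])];j=J(P)
k=(P[:,2]>.05)&(P[:,2]<.06)&(j[:,0]>.06)&(j[:,0]<.115)&(abs(j[:,1])<.24)
q=np.percentile(j[k],[2,98],axis=0)[:,1];print('carriage y',k.sum(),q.round(4),'mid',q.mean().round(4))
k=(P[:,2]>.065)&(j[:,0]>.072)&(j[:,0]<.1)&(abs(j[:,1]-q.mean())<.02)
print('knob n,ztop,y',k.sum(),np.percentile(P[k,2],[50,90]).round(4),np.median(j[k,1]).round(4)) if k.any() else print('no knob')
s=a['state'];print('F',s['wrist_force'].round(1),'pos',s['position'].round(4))
E
python3 st.py
```

```text
time: 7.78
position: [0.5454, 0.0172, 0.193]
eef_rot: [179.9, 0.0, 89.9]
wrist_force: [-0.2, 0.4, -1.3]
finger_gap: 0.503
time: 8.15
position: [0.5453, 0.0153, 0.1928]
eef_rot: [180.0, 0.0, 89.9]
wrist_force: [0.2, -0.8, -0.1]
finger_gap: 0.498
carriage y 328 [-0.0455  0.0464] mid 0.0004
knob n,ztop,y 42 [0.0789 0.0825] 0.0007
F [ 0.2 -0.8 -0.1] pos [0.5453 0.0153 0.1928]
```

The stop snapped ahead of the fingers: carriage mid is at jig y 0.4 mm, notch at about 1 mm, and the force is zero, so it's seated. Next I back off, lift over, and go behind the plate.

```bash
python3 -m inch '[[[8,0,0,0],[8,0,0,0],[0,0,-30,0],[0,0,-40,0],[-30,0,0,0],[-50,0,0,0],[-50,0,0,0],[-50,0,0,0],[-50,0,0,0],[-35,0,0,0],[-16,0,0,0],[0,0,0,0]]]'; python3 st.py; python3 - <<'E'
from h import *
z=np.load('jig.npz');J=lambda w:(w[:,:2]@z['Rj'])-z['o']
c=cap('scene');W=cloud(c);P=W.reshape(-1,3);P=P[np.isfinite(P[:,0])];j=J(P)
k=(P[:,2]>.031)&(P[:,2]<.039)&(j[:,0]>-.08)&(j[:,0]<.06)&(j[:,1]<-.06)&(j[:,1]>-.23)
print(k.sum(),cv2.minAreaRect(j[k].astype('f4')))
cv2.imwrite('pics/s3.png',cv2.resize(c['img'][100:310,100:360],None,fx=3,fy=2.8)[:,:,::-1])
E
```

```text
time: 9.7
position: [0.5448, -0.2494, 0.2625]
eef_rot: [-180.0, -0.0, 89.8]
wrist_force: [-0.2, -0.3, -0.7]
finger_gap: 0.503
carriage y 365 [-0.0456  0.0471] mid 0.0007
knob n,ztop,y 42 [0.0788 0.0833] 0.0007
F [-0.2 -0.3 -0.7] pos [ 0.5448 -0.2494  0.2625]
1560 ((-0.010252252221107483, -0.15003074705600739), (0.09111373126506805, 0.12046453356742859), 8.804278373718262)
```

View pics/s3.png

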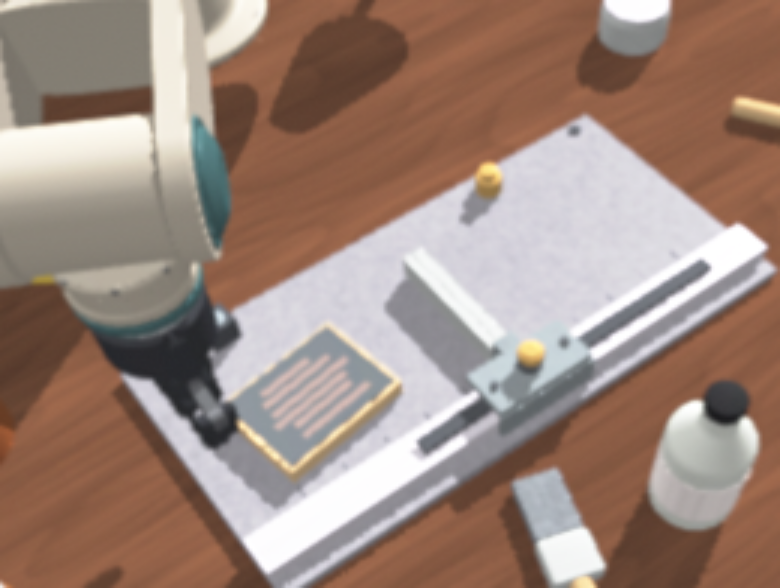

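The stop stays seated with the knob centred over the notch area. The plate is clear of the bar, and the fingers are behind and above its right end at crop (215,410). Next: descend and push until both fingers touch.

```bash
python3 -m inch '[[[0,0,30,0],[0,0,20,0],[0,0,12,0],[0,0,8,0],[0,0,0,0]]]'; python3 -m inch '[[[6,0,0,0],[4,0,0,0],[4,0,0,0],[4,0,0,0],[4,0,0,0],[4,0,0,0],[4,0,0,0],[4,0,0,0],[4,0,0,0],[0,0,0,0]]]'; cat > bl.py <<'E'
from h import *
z=np.load('jig.npz');J=lambda w:(w[:,:2]@z['Rj'])-z['o']
for n in('top','scene'):
    c=cap(n);W=cloud(c);P=W.reshape(-1,3);ok=np.isfinite(P[:,0]);h=cv2.cvtColor(c['img'],cv2.COLOR_RGB2HSV).reshape(-1,3)[ok]
    P=P[ok];j=J(P)
    k=(P[:,2]>.030)&(P[:,2]<.0395)&(j[:,0]>-.08)&(j[:,0]<.06)&(j[:,1]<.0)&(j[:,1]>-.23)
    b=cv2.boxPoints(cv2.minAreaRect(j[k].astype('f4'))); b=b[np.argsort(b[:,1])]
    back,front=b[:2],b[2:]; f=front[np.argsort(front[:,0])]; d=f[1]-f[0]
    print(n,k.sum(),'face mid',f.mean(0).round(4),'back mid',back.mean(0).round(4),'yaw',np.arctan2(d[1],d[0]).round(3))
E
python3 bl.py; python3 st.py
```

```text
time: 10.42
position: [0.5447, -0.2494, 0.1925]
eef_rot: [-180.0, -0.0, 89.9]
wrist_force: [0.2, -0.4, -0.2]
finger_gap: 0.502
time: 11.68
position: [0.5448, -0.211, 0.1925]
eef_rot: [-180.0, -0.0, 89.9]
wrist_force: [-0.1, -0.4, 1.4]
finger_gap: 0.5
top 676 face mid [-0.0118  0.0039] back mid [ 0.0137 -0.1829] yaw 0.136
scene 1487 face mid [-0.0111 -0.0027] back mid [-0.0128 -0.2113] yaw -0.008
carriage y 376 [-0.0457  0.0466] mid 0.0005
knob n,ztop,y 42 [0.0795 0.084 ] 0.0007
F [ 0.2 -0.6  0.8] pos [ 0.5448 -0.2111  0.1924]
```

```bash
cat > bl.py <<'E'
from h import *
z=np.load('jig.npz');J=lambda w:(w[:,:2]@z['Rj'])-z['o']
for n in('top','scene'):
    c=cap(n);W=cloud(c);j=J(W.reshape(-1,3)).reshape(384,512,2);Z=W[...,2]
    lim=J(c['state']['position'][None])[0,1]+.011
    m=((Z>.0315)&(Z<.0395)&(j[...,0]>-.08)&(j[...,0]<.06)&(j[...,1]<-.0)&(j[...,1]>lim)).astype('u1')
    m=cv2.morphologyEx(m,cv2.MORPH_OPEN,np.ones((5,5)))
    N,L,S,_=cv2.connectedComponentsWithStats(m); i=1+S[1:,4].argmax()
    (cx,cy),(w,h),a=cv2.minAreaRect(j[L==i].astype('f4'))
    if w>h: w,h,a=h,w,a-90
    t=np.radians(a)
    print(n,S[i,4],'c',round(cx,4),round(cy,4),'size',round(w,4),round(h,4),'yaw',t.round(3),'face',(cx-.06*np.sin(t)).round(4),(cy+.06*np.cos(t)).round(4))
E
python3 bl.py
```

```text
Traceback (most recent call last):
  File "bl.py", line 8, in <module>
    N,L,S,_=cv2.connectedComponentsWithStats(m); i=1+S[1:,4].argmax()
                                                     ~~~~~~~~~~~~~~^^
ValueError: attempt to get argmax of an empty sequence
```

```bash
sed -i 's/^    N,L/    if m.sum()<200: print(n,"hidden",m.sum()); continue\n    N,L/' bl.py; python3 bl.py
```

```text
top hidden 0
scene 1322 c -0.0034 -0.1267 size 0.0905 0.1162 yaw 0.045 face -0.0061 -0.0667
```

```bash
python3 -m inch '[[[4,0,0,0],[4,0,0,0],[4,0,0,0],[4,0,0,0],[4,0,0,0],[4,0,0,0],[4,0,0,0],[4,0,0,0],[4,0,0,0],[4,0,0,0],[3,0,0,0],[0,0,0,0]]]'; python3 bl.py; python3 st.py
```

```text
time: 13.48
position: [0.5449, -0.1681, 0.1928]
eef_rot: [180.0, -0.0, 89.9]
wrist_force: [0.2, 0.1, -1.3]
finger_gap: 0.499
top hidden 0
scene 1208 c -0.0009 -0.0862 size 0.0911 0.1174 yaw -0.001 face -0.0009 -0.0262
carriage y 356 [-0.0453  0.0467] mid 0.0007
knob n,ztop,y 42 [0.0803 0.0841] 0.0007
F [ 0.1  0.  -0.2] pos [ 0.5449 -0.1684  0.1929]
```

```bash
python3 -m inch '[[[3,0,0,0],[3,0,0,0],[2,0,0,0],[2,0,0,0],[2,0,0,0],[1,0,0,0]]]'; python3 -m inch '[[[1,0,0,0]]]';python3 -m inch '[[[1,0,0,0]]]'; python3 bl.py; python3 st.py
```

```text
time: 14.38
position: [0.5449, -0.1555, 0.1929]
eef_rot: [180.0, 0.0, 89.9]
wrist_force: [0.1, -2.7, 2.1]
finger_gap: 0.504
time: 14.5
position: [0.5449, -0.1545, 0.1929]
eef_rot: [180.0, 0.0, 89.9]
wrist_force: [-0.4, -3.3, 1.2]
finger_gap: 0.498
time: 14.62
position: [0.5449, -0.1535, 0.1929]
eef_rot: [180.0, 0.0, 89.9]
wrist_force: [0.6, -3.2, 1.9]
finger_gap: 0.505
top hidden 0
scene 1129 c -0.0003 -0.0703 size 0.0907 0.1141 yaw 0.003 face -0.0005 -0.0103
carriage y 366 [-0.0455  0.0464] mid 0.0005
knob n,ztop,y 43 [0.0798 0.0833] 0.0007
F [-0.8 -2.9  2. ] pos [ 0.5449 -0.1535  0.1929]
```

```bash
for i in 1; do python3 -m inch '[[[0.7,0,0,0]]]' | grep -E "pos|force"; python3 -m inch '[[[0.7,0,0,0]]]'| grep -E "pos|force"; python3 -m inch '[[[0.7,0,0,0]]]'| grep -E "pos|force"; done
```

```text
position: [0.5449, -0.1529, 0.1928]
wrist_force: [0.7, -3.8, 1.6]
position: [0.5449, -0.1522, 0.1928]
wrist_force: [0.3, -3.4, 2.0]
position: [0.5449, -0.1514, 0.1928]
wrist_force: [0.4, -4.0, 2.5]
```

```bash
python3 -m inch '[[[0.5,0,0,0]]]' | grep -E "pos|force"; python3 -m inch '[[[0.5,0,0,0]]]'| grep -E "pos|force"; python3 st.py; python3 - <<'E'
from h import *
z=np.load('jig.npz');J=lambda w:(w[:,:2]@z['Rj'])-z['o']
c=cap('scene');W=cloud(c);j=J(W.reshape(-1,3)).reshape(384,512,2)
for x in(-.035,-.02,0,.02,.035):
    k=(abs(j[...,0]-x)<.005)&(abs(j[...,1]+.01)<.014)
    o=np.argsort(j[...,1][k]);print(x,[(round(1e3*float(a)),round(1e3*float(b))) for a,b in zip(j[...,1][k][o],W[...,2][k][o])][::3])
cv2.imwrite('pics/s4.png',cv2.resize(c['img'][150:270,180:310],None,fx=5,fy=5)[:,:,::-1])
E
```

```text
position: [0.5449, -0.151, 0.1928]
wrist_force: [0.3, -5.4, 2.6]
position: [0.5449, -0.1506, 0.1928]
wrist_force: [-0.1, -5.6, 2.3]
carriage y 359 [-0.0449  0.0473] mid 0.0012
knob n,ztop,y 41 [0.079  0.0834] 0.0032
F [-0.1 -5.6  2.3] pos [ 0.5449 -0.1506  0.1928]
-0.035 [(-23, 34), (-21, 36), (-18, 35), (-16, 34), (-12, 34), (-10, 39), (-8, 40), (-8, 43), (-5, 41), (-2, 43), (1, 42), (3, 42)]
-0.02 [(-23, 34), (-21, 35), (-19, 38), (-15, 35), (-13, 34), (-11, 34), (-10, 36), (-8, 42), (-5, 42), (-2, 42), (1, 44), (4, 41)]
0 [(-24, 35), (-22, 35), (-18, 36), (-17, 37), (-14, 34), (-11, 32), (-9, 33), (-9, 32), (-7, 42), (-5, 45), (-2, 42), (1, 40), (3, 41)]
0.02 [(-23, 36), (-22, 38), (-19, 36), (-17, 36), (-15, 34), (-11, 36), (-10, 35), (-9, 43), (-7, 44), (-5, 43), (-2, 41), (0, 44), (2, 45), (4, 45)]
0.035 [(-24, 34), (-21, 38), (-20, 34), (-18, 34), (-16, 33), (-13, 37), (-10, 43), (-10, 32), (-9, 35), (-8, 42), (-6, 43), (-3, 41), (0, 42), (1, 43), (3, 45)]
```

View pics/s4.png

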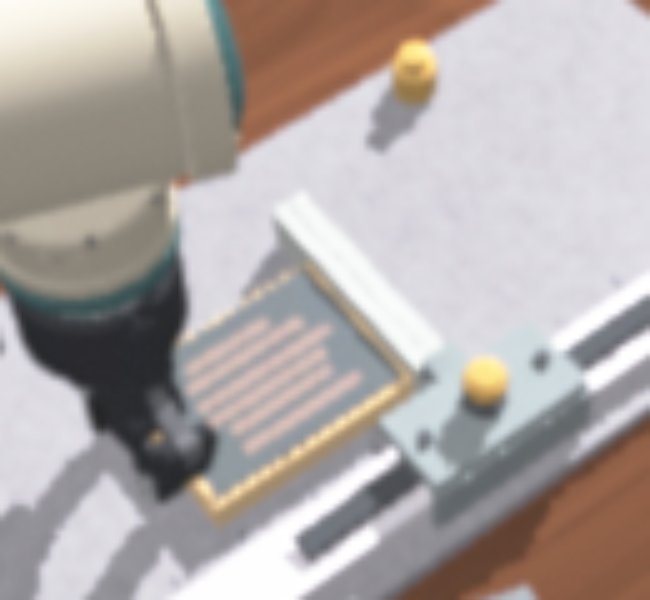

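Force rose from about 3.3 to 5.6 N and the carriage gave about 0.7 mm, well below the 11 N jump-out force. The image shows the plate edge flush along the bar from crop (305,265) to (410,380). I retreat and check.

```bash
python3 -m inch '[[[-1,0,0,0],[-2,0,0,0],[-8,0,0,0],[-15,0,0,0],[0,0,-30,0],[0,0,-50,0],[0,0,-60,0],[-60,0,-30,0],[-60,0,0,0],[0,0,0,0],[0,0,0,0]]]'; python3 bl.py; python3 st.py; python3 - <<'E'
from h import *
z=np.load('jig.npz');J=lambda w:(w[:,:2]@z['Rj'])-z['o']
c=cap('top');W=cloud(c);j=J(W.reshape(-1,3)).reshape(384,512,2)
k=(W[...,2]>.040)&(W[...,2]<.047)&(j[...,0]<.045)&(j[...,0]>-.09)&(abs(j[...,1])<.03)
print('bar',cv2.minAreaRect(j[k].astype('f4')))
d=cap('scene')
A=cv2.resize(c['img'][130:230,165:350],None,fx=4,fy=4,interpolation=cv2.INTER_CUBIC);B=cv2.resize(d['img'][170:280,200:360],None,fx=740/160,fy=2.0*1.0,interpolation=cv2.INTER_CUBIC)
cv2.imwrite('pics/end.png',A[:,:,::-1])
E
```

```text
time: 16.88
position: [0.5443, -0.2929, 0.3601]
eef_rot: [-180.0, -0.0, 89.8]
wrist_force: [-0.5, -0.5, -0.5]
finger_gap: 0.496
top hidden 0
scene 1392 c -0.0004 -0.0692 size 0.0912 0.1214 yaw -0.012 face 0.0003 -0.0092
carriage y 371 [-0.045  0.049] mid 0.002
knob n,ztop,y 39 [0.0792 0.0836] 0.0033
F [-0.2 -0.1 -0.4] pos [ 0.5447 -0.2917  0.3605]
bar ((-0.01644948124885559, -0.00814354233443737), (0.11801663041114807, 0.039700280874967575), 0.07211653143167496)
```

View pics/end.png

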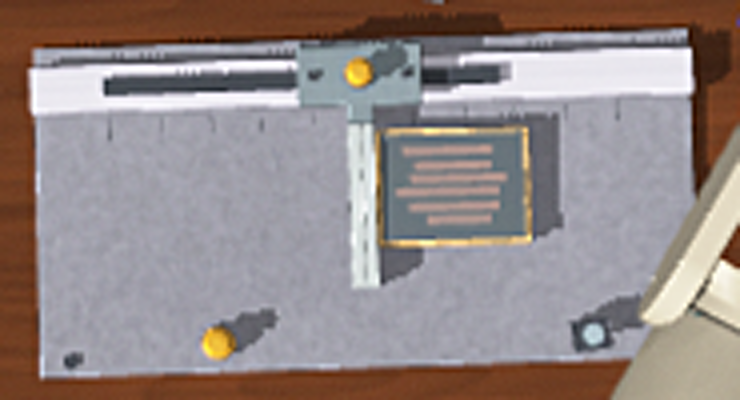

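The plate looks flush and square: bar edge at crop u≈378, plate's left edge at the same u. The carriage estimate moved by about 1 mm, so I average several frames to confirm the plunger is still seated.

```bash
python3 - <<'E'
from h import *
z=np.load('jig.npz');J=lambda w:(w[:,:2]@z['Rj'])-z['o']
def meas(c):
    W=cloud(c);P=W.reshape(-1,3);j=J(P)
    k=(P[:,2]>.05)&(P[:,2]<.06)&(j[:,0]>.06)&(j[:,0]<.115)&(abs(j[:,1])<.08)
    q=np.percentile(j[k],[2,98],axis=0)[:,1]; zc=np.median(P[k,2])
    k=(P[:,2]>.070)&(j[:,0]>.07)&(j[:,0]<.1)&(abs(j[:,1])<.03)
    return q.mean(),zc,np.percentile(P[k,2],90),np.mean(j[k,1])
for n in('top','scene'):
    M=np.array([meas(cap(n)) for _ in range(12)]);print(n,(M.mean(0)*1e3).round(2),(M.std(0)*1e3).round(2))
# image-only: knob centroid (yellow) and bar edges, then vs. the earlier seated picture
def knob(img):
    h=cv2.cvtColor(img,cv2.COLOR_RGB2HSV);m=(h[...,0]>15)&(h[...,0]<32)&(h[...,1]>150)&(h[...,2]>120);return m
c=cap('scene');m=knob(c['img']);m[:215]=0;m[260:]=0;m[:,:260]=0;m[:,300:]=0
v,u=np.nonzero(m);print('scene knob',u.mean(),v.mean(),J(onplane(c,[[u.mean(),v.mean()]],.078)))
c=cap('top');m=knob(c['img']);m[:135]=0;m[160:]=0;m[:,:200]=0;m[:,300:]=0
v,u=np.nonzero(m);print('top knob',u.mean(),v.mean(),J(onplane(c,[[u.mean(),v.mean()]],.078)))
p=cv2.imread('pics/s3.png')[:,:,::-1];m=knob(np.ascontiguousarray(p));m[:300]=0;m[400:]=0;m[:,:480]=0;m[:,580:]=0
v,u=np.nonzero(m);print('before push scene knob',u.mean()/3+100,v.mean()/2.8+100)
p=cv2.imread('pics/s4.png')[:,:,::-1];m=knob(np.ascontiguousarray(p));m[:320]=0;m[430:]=0;m[:,:430]=0;m[:,540:]=0
v,u=np.nonzero(m);print('at push scene knob',u.mean()/5+180,v.mean()/5+150)
d=cv2.cvtColor(c['img'],cv2.COLOR_RGB2GRAY)
print('bar profile',d[172:186,248:266].mean(0).round().tolist())
E
```

```text
top [ 1.68 55.97 83.37  2.01] [0.39 0.16 0.96 0.04]
scene [-0.57 55.97 81.07 -1.18] [0.13 0.07 0.33 0.12]
scene knob nan nan [[nan nan]]
top knob 254.41176470588235 147.6764705882353 [[0.08498237 0.00234812]]
before push scene knob nan nan
at push scene knob nan nan
bar profile [159.0, 159.0, 159.0, 156.0, 174.0, 229.0, 225.0, 219.0, 217.0, 229.0, 231.0, 112.0, 96.0, 75.0, 120.0, 116.0, 120.0, 121.0]<stdin>:15: RuntimeWarning: Mean of empty slice.
  ret = ret.dtype.type(ret / rcount)
<stdin>:19: RuntimeWarning: Mean of empty slice.
<stdin>:21: RuntimeWarning: Mean of empty slice.
```

```bash
python3 - <<'E'
from h import *
c=cap('scene')
now=cv2.resize(c['img'][100:310,100:360],None,fx=3,fy=2.8)[:,:,::-1]
s3=cv2.imread('pics/s3.png')
g=lambda i:cv2.cvtColor(np.ascontiguousarray(i),cv2.COLOR_BGR2GRAY).astype('f4')
def ecc(x0,x1,y0,y1):
    M=np.eye(2,3,dtype='f4')
    cc,M=cv2.findTransformECC(g(s3)[y0:y1,x0:x1],g(now)[y0:y1,x0:x1],M,cv2.MOTION_TRANSLATION,(3,200,1e-6),None,3)
    return round(cc,4),(M[:,2]/[3,2.8]).round(3)
print('knob',ecc(505,555,330,380)); print('carriage right',ecc(545,600,335,400)); print('bar left end',ecc(395,445,240,300)); print('static strip',ecc(640,720,250,310)); print('bottle cap',ecc(690,760,370,430))
# native pixel shift per +1mm jig y at the knob
K_=lambda X: (lambda p:np.array([c['fx']*p[0]/p[2]+c['cx'],c['fy']*p[1]/p[2]+c['cy']]))(c['R']@X+c['t'])
X=np.array([.637,-.010,.075]);print('px per mm y',K_(X+[0,.001,0])-K_(X),'per mm z',K_(X+[0,0,.001])-K_(X))
cv2.imwrite('pics/cmp.png',np.hstack([s3[310:450,450:620],now[310:450,450:620]]).repeat(2,0).repeat(2,1))
E
```

```text
knob (0.9566, array([ 0.128, -0.025]))
carriage right (0.9844, array([ 0.166, -0.121]))
bar left end (0.9753, array([ 0.057, -0.213]))
static strip (0.9995, array([-0.007,  0.004]))
bottle cap (0.9998, array([ 0.007, -0.006]))
px per mm y [ 0.32960805 -0.22168066] per mm z [ 0.01399709 -0.21969129]
```

Between the pre-push view and now, the carriage shifted only about 0.5 mm toward +y. The knob did not rise (Δz about −0.3 mm), so the plunger is still in the notch. I hand in.

```bash
python3 -c "
from plant import r
print(r.finish_job())"
```

```text
the job is handed in; nothing more can be done
None
```

I pushed the stop about 174 mm along its rail into the notch, then pushed the plate flush against the cross bar. I handed the job in after about 17 to 20 s of the 53 s allowed, with the arm clear; no verdict is reported.

- **Stop:** In the last few millimetres it jumped about 5 mm ahead of the fingers and the force fell to zero, so the plunger had dropped in. The plate was then about 80 mm clear of the bar.
- **Plate:** I pushed its back with two half-open fingers, which squared it up. Sliding took about 3.3 N, rising to 5.6 N when it met the bar, well under the 11 N that would push the stop out.
- **Last checks on the plate:** Its edge was at jig y −9.2 mm, with the bar face at about −9 mm. It was 0.01 rad off square, and its middle was about 8 mm from the bar's middle. The weight and loupe looked unmoved in the final view.
- **Last checks on the stop:** Compared with before the plate push, the carriage had shifted about 0.5 mm toward +y and the knob had not risen.

**Disagreement:** The two cameras put the carriage at different places, +1.7 mm from the top view and −0.6 mm from the scene view. That is about the stated 2 mm calibration error. I could not read the plunger directly, so I judged it seated from the jump, the forces and the knob not rising.

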